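# Gauge the disc gap of a coffee sample huller

## Task

Take the red-handled taper gauge out of the tool block and slide its blade straight down from above into the gap between the huller's two discs until it drags snugly on both of them. Do not force the discs apart, and leave the other tools, the hopper and the mug alone. Finish while still holding the gauge by its handle, upright and snug in the gap, so that the gap can be read off the blade.

Things in the scene. Friction and masses are not known exactly. Their poses are not given: they have to be found in the camera images.
- gauge_grip (a point): Centre of the taper gauge's red handle with black inlays: 26 mm along its x, 18 mm along y, 50 mm tall (z). The loose gauge (0.09 kg) stands upright in one of the tool block's three slots, which one differs each time, the handle's underside resting on the block's top, so this point is 100 mm above the table. Half a turn about z makes no difference.
- gauge_tip (a point): Tip of the gauge's steel blade, 89 mm straight below point gauge_grip; same axes. The blade hangs down from the handle, 64 mm long, 16 mm wide (x); it is a wedge alike on both faces, its thickness (y) growing evenly from 2 mm at the tip to 10 mm at the handle: 1 mm more for every 8 mm.
- gauge: The whole taper gauge; origin at the blade's tip, axes as point gauge_grip.
- tool_block: Fixed wooden tool block, 75 mm (x) by 185 mm (y) by 75 mm high, origin under its centre. Three slots through it, each 21 mm (x) by 13 mm (y), lie in a row along y, 60 mm apart, the middle one at the centre. The three tools stand in them with their axes parallel to the block's, the handles clear above the block.
- huller: Fixed green bench machine, 150 mm (x) by 445 mm (y), nowhere higher than 175 mm. Two upright steel discs, 150 mm across, stand face to face on a level axle along y, 100 mm above the table; motor towards -y, black handwheel towards +y. The gap between them is open from above. The axle in the gap, 12 mm in radius, lies 53 mm below the edge points.
- driven_disc: The fixed disc on the motor side, 14 mm thick; origin on the table straight under point driven_edge, axes of the huller: y square to both discs' faces, x level in the plane of the faces.
- driven_edge (a point): Upper end of the driven disc's flat face, straight above the axle and 165 mm above the table; axes as body driven_disc (y across the gap to the other disc). Above this point both rims are bevelled, 6 mm across and 10 mm up, so the discs form a V-shaped mouth over the gap. A blade off the middle leans on one disc first, felt as a sideways force along y.
- sprung_edge (a point): The like point on the spring-backed disc at rest: the middle of the gap lies half-way between it and point driven_edge. The gap is parallel, 4.5 to 6.5 mm wide, different each time, so the blade gets snug with its tip about 20 to 38 mm below these points.
- sprung_disc (a joint): How far the spring-backed disc is pushed away from the driven disc, in m: 0 at rest on its stop, 6 mm at most. Its spring holds it there up to about 6 N, then it gives 1 mm for every further 1.5 N. Friction of blade on disc is about 0.6, so pushing the snug blade down takes some 5 to 10 N before the disc gives way.
- brush_mid (a point): Brush with a wooden handle (18 by 14 mm, reaching 64 mm above the block) standing in another slot, a bystander; middle of the handle.
- driver_mid (a point): Driver with a round yellow handle (26 mm, reaching 60 mm above the block) standing in another slot, a bystander; middle of the handle.
- hopper_mid (a point): The huller's aluminium hopper, lifted off and stood mouth down on the table, a bystander: 140 mm across at the table, 60 mm at the neck, 130 mm tall; on its axis at half height.
- mug_mid (a point): Empty white cupping mug, a bystander: 82 mm across, 85 mm tall, handle on one side; on its axis at half height.
There are look-alikes about, which are no part of the job. What is shaped like the gauge but green or purple is not meant.

How it is judged:
On the way, in this order (a step that is already met when the one before it is completed fails the run):
1. the gauge is held in the fingers, its tip lifted clear of the tool block (contact force between the fingers and gauge above 1 N and z of gauge_tip in the frame of tool_block above 0.08 m and contact force between gauge and tool_block below 0.1 N), for 0.1 s.
2. held by the fingers, the blade is in the gap, its tip at least 8 mm below the upper ends of the faces, and drags on both discs (contact force between the fingers and gauge above 1 N and z of gauge_tip in the frame of driven_edge below -0.008 m and contact force between gauge and driven_disc above 0.5 N and contact force between gauge and sprung_disc above 0.5 N), for 0.2 s.
At the end, for the whole second after the job is handed in: The fingers still hold the gauge (over 1 N); its blade bears on both discs with more than 0.5 N each, the tip at least 8 mm below the upper ends of the faces, the gauge within 0.2 rad of upright and still; the spring-backed disc is pushed back by less than 2 mm (all of step 2 and value of joint sprung_disc below 0.002 m and angle between gauge_grip's own z axis and vertical below 0.2 rad and linear speed of gauge below 0.01 m/s); the arm keeps its last pose, push and grip.
It fails at once if the discs are forced apart: the spring-backed disc pushed back by more than 3 mm (value of joint sprung_disc above 0.003 m).
It fails at once if another tool in the block is shifted by more than 15 mm (distance of any of brush_mid, driver_mid from where it was at the start of the episode above 0.015 m).
It fails at once if the hopper or the mug is shifted by more than 20 mm (distance of any of hopper_mid, mug_mid from where it was at the start of the episode above 0.02 m).
It also fails if it takes over 45 s, if anything falls off the work surface, if the arm or the gripper's body presses on something with over 40 N, if the wrist force passes 120 N, or if a joint passes its speed limit or range.

## Robot

A 6-joint arm with a two-finger parallel gripper is mounted at the origin on the work surface. World frame = base frame: x ahead of the robot, y to its left, z up, the work surface at z = 0. Lengths are in m, angles in rad, forces in N, time in s.
With the tool pointing down it reaches from about 0.225 to 0.725 m from the base axis. Payload 3.1 kg.
Tool frame: the origin (TCP) lies midway between the tips of the shut fingers; the grasp point (between the pads) lies 19 mm behind it; z points along the fingers, y is the line along which they close (so a half turn about z gives the same grasp; the last joint's range is limited). The gripper opens to 85 mm and grips with 20 to 120 N. Pads are 22 mm wide; open, the fingers measure 114 mm over their backs; the gripper's body (76 mm by 85 mm) begins 54 mm behind the grasp point. The pads swing forward as they close: fully open they stand 13 mm farther back than shut.
Start: joints at [-1.272, 0.048, 0.099, 1.622, 0, 1.443], TCP at [0.217, -0.478, 0.231] pointing down, gripper open.
Joint ranges: [-2.91, 2.91], [-0.99, 1.94], [-1.21, 1.42], [-2.12, 2.29], [-1.49, 1.47], [-3.14, 3.14]. Speed limits (rad/s): [2.79, 2.79, 3.14, 3.14, 3.14, 3.14].

## Interface

Orientations are given as a 3x3 rotation matrix whose columns are the frame's x, y, z axes.
In Python, from cell import robot gives the robot as it stands.
- The arm moves only by the shell command python3 -m handwheel 'ROWS' [FORCE]. ROWS is a JSON object of lists of equal length, an entry for each row: "linear": the shift along the tool's x, y, z in m, a list of three; "rot": the turn, a rotation vector about the tool's x, y, z in degrees, a list of three; "jaw": the closure in counts, from 0 (fully open) to 255 (shut). A call has 1 to 5 rows; each row shifts and turns the commanded pose from where the row before left it, along the tool's axes as they then stand; what a row does not reach is not made up. A row lasts 1/12 s, in which the tool goes at most 41.7 mm and 7.16 degrees, less where a joint would pass 70% of its speed; a pose out of reach is approached as far as the arm can. A call with a gripper value outside its range is refused whole. The fingers move at their own pace and stop on an object; FORCE is the grip in N (left out, the last holds). Time passes only in rows, so rows that do not move let the fingers close. It gives the time, the measured TCP pose, the force, the opening and the grip force at its end, in the units of the state.
- robot.state(): the state, without advancing time (a new reading comes with each control period).
- robot.read_camera(name): name is "side" or "top" or "wrist"; returns the picture (420x560x3 uint8, red, green, blue); there is no depth.
- robot.camera_params(name): a dict with "camera_matrix" (3x3 intrinsics, pixels), "rvec" (rotation vector, rad) and "tvec" (3), from world to camera coordinates, as OpenCV has them; the wrist camera has in their place "T_tool_cam" (4x4, takes a point from camera to tool coordinates, whose origin is the TCP and whose axes are the flange's). Camera axes: x right, y down, z forward; pixel columns grow to the right and rows downward; lengths in m; the calibration is good to about 2 mm. The wrist camera is an equidistant fisheye: a pixel r from the principal point sees the ray r / f radians off the axis. A picture is of the moment at which its call begins: read the wrist's pose just before it. camera_params takes no time and is no camera call.
- robot.job_done(): hands the job in; it is judged then, once.
The state is a dict: "clock": time; "q": joint angles; "joint_velocities": joint speeds; "effort": joint torques, N m; "tool_pos": TCP position; "ee_rot": TCP orientation; "contact_force": force on the tool from outside, world axes, zero at the start; "ft_torque": the same for the moment, N m; "grip_width": finger opening in m; "gripper_force": force on a finger pad.
Only numpy, scipy, OpenCV 4.12 (cv2) and the standard library are available. Lean on these libraries where they do the work, as an engineer would, in place of code of your own. Each camera call takes 0.05 s, during which the arm holds its last target. There are 200 camera calls.

## Working session

There is one attempt and no reset: what is moved stays moved. The work goes in short steps, Python scripts to look and compute and a shell command to move; the robot and the scene stay as the last step left them, time stands still between calls to the robot, and variables do not carry over. Pictures are saved under pics/ and viewed, at most 10 in all, crops included, and the job is handed in when it is done.

```bash
ls; mkdir -p pics; python3 - <<'E'
from cell import robot
import cv2,numpy as np
s=robot.state();print({k:np.round(v,3).tolist() for k,v in s.items()})
for n in("top","side"):
    cv2.imwrite(f"pics/{n}0.png",robot.read_camera(n)[:,:,::-1])
    p=robot.camera_params(n);print(n,{k:np.round(v,4).tolist() for k,v in p.items()})
print(robot.camera_params("wrist"))
E
```

```text
pics
{'clock': 0.0, 'q': [-1.272, 0.049, 0.098, 1.622, -0.0, 1.443], 'joint_velocities': [-0.0, -0.001, 0.001, 0.001, -0.002, 0.0], 'effort': [-0.001, -33.878, 32.001, 0.02, -0.0, 0.0], 'tool_pos': [0.217, -0.477, 0.23], 'ee_rot': [[0.91, 0.414, -0.001], [0.414, -0.91, 0.002], [0.0, -0.002, -1.0]], 'contact_force': [0.763, 0.097, 0.02], 'ft_torque': [0.055, 0.019, -0.011], 'gripper_force': 0.0, 'grip_width': 0.086}
top {'camera_matrix': [[444.582, 0.0, 275.0782], [0.0, 444.582, 209.6873], [0.0, 0.0, 1.0]], 'rvec': [2.1914, -2.1244, 0.2009], 'tvec': [0.1778, 0.4905, 0.9596]}
side {'camera_matrix': [[469.6042, 0.0, 291.3708], [0.0, 469.6042, 214.6243], [0.0, 0.0, 1.0]], 'rvec': [0.9576, 2.3463, -1.1836], 'tvec': [0.2065, -0.187, 1.6208]}
{'camera_matrix': array([[325.1922621 ,   0.        , 279.05474985],
       [  0.        , 325.1922621 , 205.33223378],
       [  0.        ,   0.        ,   1.        ]]), 'T_tool_cam': array([[-1.75364619e-04, -9.48654793e-01, -3.16313219e-01,
         8.23863881e-02],
       [ 9.99999643e-01,  9.52047078e-05, -8.39929989e-04,
         5.63193285e-04],
       [ 8.26918118e-04, -3.16313253e-01,  9.48654438e-01,
        -1.42105423e-01],
       [ 0.00000000e+00,  0.00000000e+00,  0.00000000e+00,
         1.00000000e+00]])}
```

View pics/top0.png

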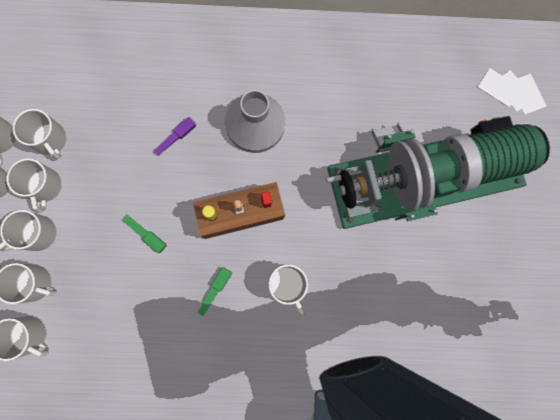

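View pics/side0.png

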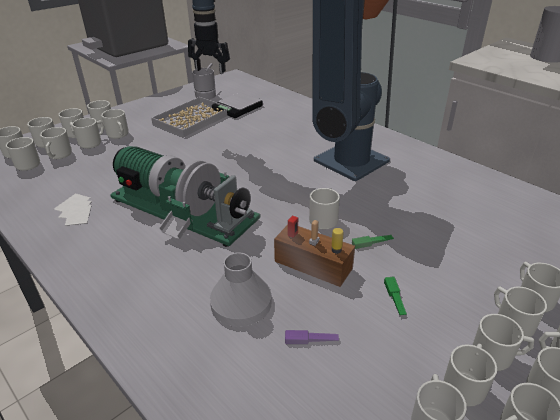

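Top view: the gauge candidates are the red upright handle in the block at (267,199), two green look-alikes lying at (150,238) and (216,290), and a purple one at (178,135). Only the red one, standing in the block, fits. In the block there are also the brush at (238,206) and the driver at (209,212). The discs are near (410,175). I'll confirm with an enlarged crop.

```bash
cat > h.py <<'E'
from cell import robot
import cv2,numpy as np
def onz(n,pts,z):
    p=robot.camera_params(n);R=cv2.Rodrigues(p["rvec"])[0];t=np.ravel(p["tvec"]);K=p["camera_matrix"]
    z=np.broadcast_to(z,len(pts));o=[]
    for (u,v),h in zip(pts,z):
        d=R.T@np.linalg.inv(K)@[u,v,1];c=-R.T@t;o.append(c+d*(h-c[2])/d[2])
    return np.array(o)
def wcam(s):
    T=np.eye(4);T[:3,:3]=s["ee_rot"];T[:3,3]=s["tool_pos"];return T@robot.camera_params("wrist")["T_tool_cam"]
def wonz(T,pts,z):
    K=robot.camera_params("wrist")["camera_matrix"];z=np.broadcast_to(z,len(pts));o=[]
    for (u,v),h in zip(pts,z):
        a=np.array([u-K[0,2],v-K[1,2]])/K[0,0];r=np.hypot(*a)+1e-12
        d=T[:3,:3]@np.r_[np.sin(r)*a/r,np.cos(r)];o.append(T[:3,3]+d*(h-T[2,3])/d[2])
    return np.array(o)
def wproj(T,P):
    K=robot.camera_params("wrist")["camera_matrix"];q=(np.atleast_2d(P)-T[:3,3])@T[:3,:3]
    th=np.arctan2(np.hypot(q[:,0],q[:,1]),q[:,2]);f=q[:,:2]/np.hypot(q[:,0],q[:,1])[:,None]
    return f*th[:,None]*K[0,0]+[K[0,2],K[1,2]]
E
python3 - <<'E'
from h import *
a=cv2.imread("pics/top0.png")
c=cv2.resize(a[175:245,185:295],None,fx=5,fy=5,interpolation=cv2.INTER_CUBIC)
d=cv2.resize(a[120:230,320:460],None,fx=4,fy=4,interpolation=cv2.INTER_CUBIC)[:,:560]
o=np.zeros((600,560,3),np.uint8);c=c[:,:550]
o=np.zeros((350+250,560,3),np.uint8);o[:350,:550]=c;d=d[:250*1];o[350:350+len(d),:d.shape[1]]=d
cv2.imwrite("pics/crop.png",o)
print(onz("top",[(267,199),(238,206),(209,212)],[.125,.139,.135]).round(3))
print("blk",onz("top",[(194,207),(278,184),(285,214),(203,237)],.075).round(3))
print("disc",onz("top",[(399,176),(412,142),(416,210)],[.1,.165,.1]).round(3))
E
```

```text
[[0.492 0.213 0.125]
 [0.474 0.27  0.139]
 [0.46  0.328 0.135]]
blk [[0.478 0.367 0.075]
 [0.535 0.19  0.075]
 [0.47  0.173 0.075]
 [0.415 0.345 0.075]]
disc [[ 0.556 -0.067  0.1  ]
 [ 0.611 -0.074  0.165]
 [ 0.484 -0.102  0.1  ]]
```

View pics/crop.png

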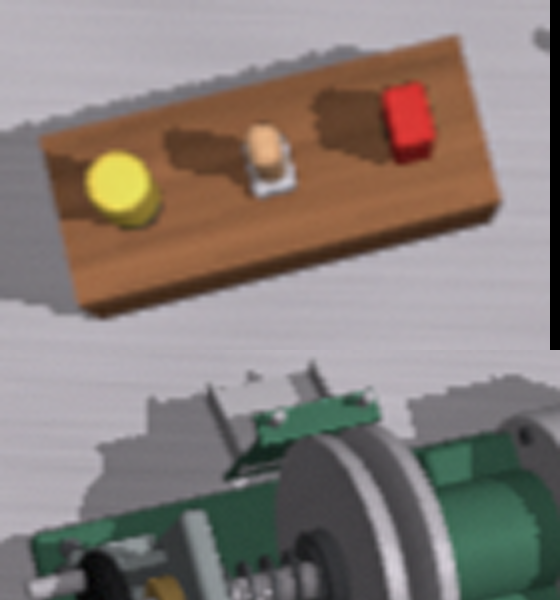

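The crop confirms it: a red rectangular handle stands upright in the block's end slot, with the brush in the middle and the driver at the far end. The block's long side measures 186 mm, which agrees with the given 185. I'll raise the arm, turn the tool to the block/huller heading, and look at the discs on the way.

```bash
python3 -m handwheel '{"linear":[[0,0,-0.02],[0,0,-0.02],[0,0,-0.02],[0,0,-0.02],[0,0,0]],"rot":[[0,0,-7],[0,0,-7],[0,0,-7],[0,0,-7],[0,0,-7]],"jaw":[0,0,0,0,0]}'
for i in 1 2 3; do python3 -m handwheel '{"linear":[[0,0,0],[0,0,0],[0,0,0],[0,0,0],[0,0,0]],"rot":[[0,0,-7],[0,0,-7],[0,0,-7],[0,0,-7],[0,0,-7]],"jaw":[0,0,0,0,0]}' >/dev/null; done
python3 -m handwheel '{"linear":[[0,0,0],[0,0,0],[0,0,0],[0,0,0],[0,0,0]],"rot":[[0,0,-7],[0,0,-7],[0,0,-7],[0,0,-7],[0,0,-5]],"jaw":[0,0,0,0,0]}'
```

```text
clock: 0.52
tool_pos: [0.2176, -0.479, 0.3154]
ee_rot: [[0.503, 0.864, 0.002], [0.864, -0.503, -0.006], [-0.004, 0.004, -1.0]]
contact_force: [0.8, 0.2, 0.0]
grip_width: 0.0856
gripper_force: 0.0
clock: 2.18
tool_pos: [0.2173, -0.4777, 0.3106]
ee_rot: [[-0.952, -0.305, -0.0], [-0.305, 0.952, 0.001], [-0.0, 0.001, -1.0]]
contact_force: [-0.3, -0.1, 0.1]
grip_width: 0.0851
gripper_force: 0.0
```

```bash
for i in 1 2; do python3 -m handwheel '{"linear":[[-0.03,0.021,0],[-0.03,0.021,0],[-0.03,0.021,0],[-0.03,0.021,0],[-0.03,0.021,0]],"rot":[[0,0,0],[0,0,0],[0,0,0],[0,0,0],[0,0,0]],"jaw":[0,0,0,0,0]}' >/dev/null; done
python3 -m handwheel '{"linear":[[-0.03,0.021,0],[-0.03,0.021,0],[-0.03,0.021,0],[0,0,0],[0,0,0]],"rot":[[0,0,0],[0,0,0],[0,0,0],[0,0,0],[0,0,0]],"jaw":[0,0,0,0,0]}'
python3 - <<'E'
from h import *
s=robot.state();im=robot.read_camera("wrist");np.save("T1.npy",wcam(s));cv2.imwrite("pics/w1.png",im[:,:,::-1])
print(np.round(s["q"],3))
E
```

```text
clock: 3.43
tool_pos: [0.5079, -0.0988, 0.3102]
ee_rot: [[-0.953, -0.304, -0.002], [-0.304, 0.953, 0.0], [0.002, 0.001, -1.0]]
contact_force: [-1.0, -0.4, -0.4]
grip_width: 0.0856
gripper_force: 0.0
[-0.322  0.067  0.278  1.784 -0.    -0.63 ]
```

View pics/w1.png

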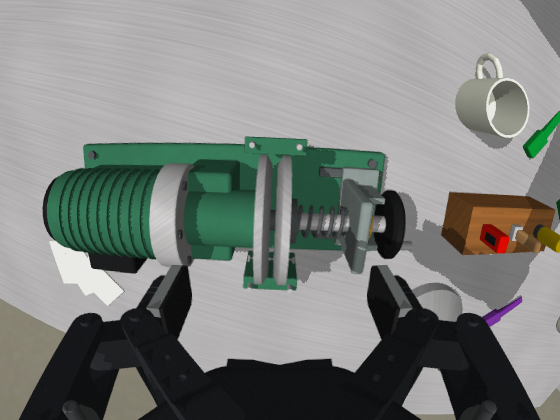

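Wrist view: the driven disc's rim is at about column 264 and the sprung disc's at about 283, with the dark gap between them near (273,215). The huller axis is nearly parallel to tool y. I'll enlarge this to get the gap line and heading.

```bash
python3 - <<'E'
from h import *
a=cv2.imread("pics/w1.png")
c=cv2.resize(a[140:290,240:310],None,fx=8,fy=4,interpolation=cv2.INTER_CUBIC)
cv2.imwrite("pics/w1c.png",c)
E
```

```text
(no output)
```

View pics/w1c.png

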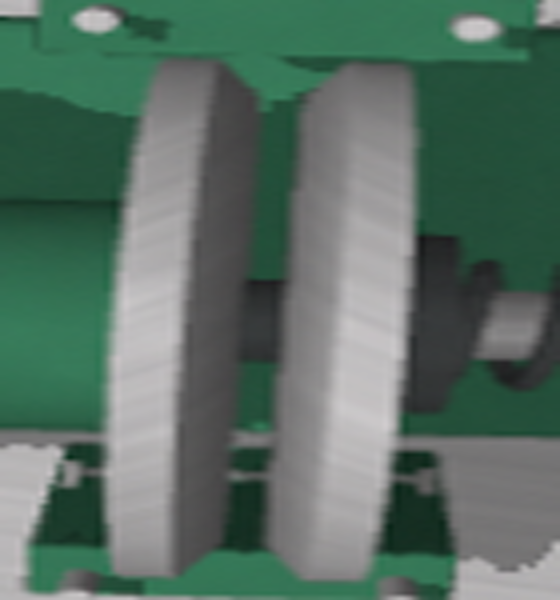

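```bash
cat > fit.py <<'E'
from h import *
from scipy.optimize import least_squares
def fit(T,feet,rims,rows_ends,x0):
    th=np.radians(np.linspace(20,160,141))
    def curves(p):
        x,y,yaw,g=p;ex=np.array([np.cos(yaw),np.sin(yaw),0]);ey=np.array([-ex[1],ex[0],0]);o=[]
        for r,off in((.065,0),(.075,.006)):
            for s in(-1,1):
                P=np.array([x,y,.1])+s*(g/2+off)*ey+r*(np.cos(th)[:,None]*ex+np.sin(th)[:,None]*[0,0,1])
                o.append(wproj(T,P))
        return o
    def res(p):
        C=curves(p);e=[]
        for c,pts in zip(C,feet+rims):
            k=np.argsort(c[:,1])
            e+=[np.interp(v,c[k,1],c[k,0])-u for u,v in pts]
        w=wproj(T,[[p[0],p[1],.112]])[0];e.append((w[1]-rows_ends)*.5)
        return np.array(e)
    r=least_squares(res,x0);return r.x,res(r.x)
E
python3 - <<'E'
from fit import *
T=np.load("T1.npy");m=lambda L:[(240+a/8-.44,140+b/4-.37) for a,b in L]
feet=[m([(250,190),(243,300),(235,400),(228,480)]),m([(292,190),(284,300),(275,400),(270,480)])]
rims=[m([(205,130),(190,250),(178,400),(175,500)]),m([(352,130),(343,250),(332,400),(318,500)])]
p,e=fit(T,feet,rims,220,[.555,-.08,.3,.0055])
print(p.round(4),np.degrees(p[2]).round(2));print(e.round(2))
print("px of top edge",wproj(T,[[p[0],p[1],.165]]).round(1), "cam",T[:3,3].round(3))
E
```

```text
[ 0.5581 -0.0906  0.2636  0.0054] 15.1
[ 0.03 -0.35 -0.33 -0.09  0.33  0.22  0.29  0.03  0.1   0.23  0.26  0.13
 -0.36 -0.13 -0.36 -0.01 -0.04]
px of top edge [[271.4 239.5]] cam [ 0.431 -0.124  0.452]
```

Fit residuals are under 0.4 px. The gap centre is (0.558, -0.0906), heading 15.1°, gap about 5.4 mm, which is inside the given 4.5–6.5. Next I'll go above the gauge with the jaw half-closed and take a close look.

```bash
python3 -m handwheel '{"linear":[[-0.01,0.037,0],[-0.01,0.037,0],[-0.01,0.037,0],[-0.01,0.037,0],[-0.01,0.037,0]],"rot":[[0,0,0],[0,0,0],[0,0,0],[0,0,0],[0,0,0]],"jaw":[130,130,130,130,130]}' >/dev/null
python3 -m handwheel '{"linear":[[-0.01,0.037,0],[-0.01,0.037,0.01],[-0.01,0.037,0.02],[0,0,0.03],[0,0,0.02]],"rot":[[0,0,0],[0,0,0],[0,0,0],[0,0,0],[0,0,0]],"jaw":[130,130,130,130,130]}' >/dev/null
python3 -m handwheel '{"linear":[[0,0.005,0],[0,0,0],[0,0,0]],"rot":[[0,0,0],[0,0,0],[0,0,0]],"jaw":[130,130,130]}'
python3 - <<'E'
from h import *
s=robot.state();im=robot.read_camera("wrist");T=wcam(s);np.save("T2.npy",T)
P=np.array([[.4925,.2125,.125],[.4925,.2125,.075]]);print(wproj(T,P).round(1))
cv2.imwrite("pics/w2.png",cv2.resize(im[:,:,::-1],None,fx=1.4,fy=1.4,interpolation=cv2.INTER_CUBIC))
E
```

```text
clock: 4.57
tool_pos: [0.4942, 0.2084, 0.2336]
ee_rot: [[-0.954, -0.298, 0.002], [-0.298, 0.954, 0.0], [-0.002, -0.0, -1.0]]
contact_force: [0.6, 0.7, 1.1]
grip_width: 0.042
gripper_force: 0.0
[[284.9 200.8]
 [283.9 184.7]]
```

View pics/w2.png

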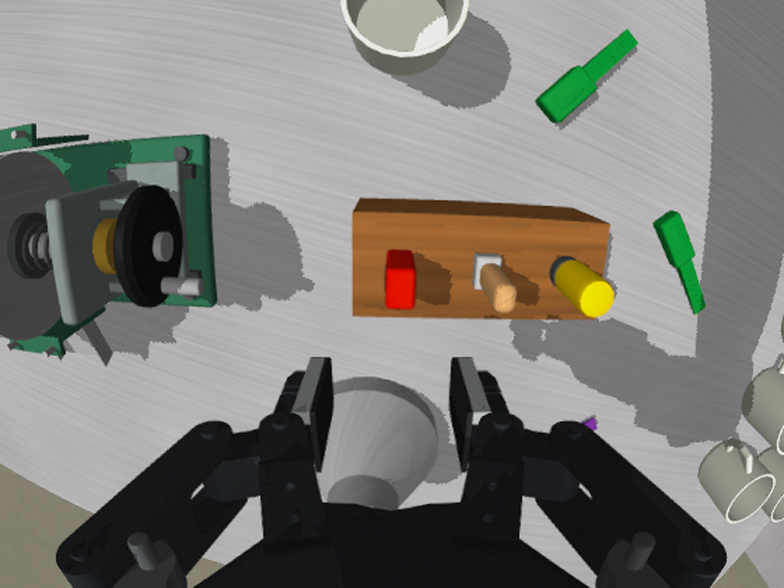

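```bash
python3 - <<'E'
from h import *
from scipy.optimize import least_squares
T=np.load("T2.npy");a=cv2.resize(cv2.imread("pics/w2.png"),(560,420),interpolation=cv2.INTER_AREA).astype(int)
m=((a[:,:,2]>90)&(a[:,:,1]<60)&(a[:,:,0]<60)).astype(np.uint8)
n,l,st,c=cv2.connectedComponentsWithStats(m);print([(s.tolist()) for s in st[1:] if s[4]>50])
i=1+np.argmax(st[1:,4]);b=st[i];box=np.array([b[0],b[1],b[0]+b[2],b[1]+b[3]])-.5
yaw=np.radians(17.5)
def hull(p):
    ex=np.array([np.cos(yaw),np.sin(yaw),0]);ey=np.array([-ex[1],ex[0],0])
    P=[np.array([p[0],p[1],z])+sx*.013*ex+sy*.009*ey for z in(.075,.125) for sx in(-1,1) for sy in(-1,1)]
    w=wproj(T,P);return np.r_[w.min(0),w.max(0)]
r=least_squares(lambda p:hull(p)-box,[.4925,.2125],diff_step=1e-3);print(r.x.round(4),r.fun.round(2))
B=np.array([(353,209),(610,224),(606,319),(353,316)])/1.4-.3
w=wonz(T,B,.075);print(w.round(4))
d=w[2]-w[3];print(np.degrees(np.arctan2(-d[0],d[1])));d=w[1]-w[0];print(np.degrees(np.arctan2(-d[0],d[1])),w.mean(0).round(4))
E
```

```text
[[275, 178, 24, 43, 930]]
[0.4968 0.2152] [ 0.79 -0.99 -0.79  0.89]
[[0.4684 0.1735 0.075 ]
 [0.4199 0.351  0.075 ]
 [0.4884 0.3807 0.075 ]
 [0.5421 0.1946 0.075 ]]
16.07911203227619
15.276008852841967 [0.4797 0.275  0.075 ]
```

Red handle at enlarged (386–416, 250–308), with brush at (497,290) and driver at (595,297) beside it. The box fit gives the gauge at (0.4968, 0.2152), and the block's own position agrees with about (0.496, 0.217). I'll go down in steps.

```bash
python3 -m handwheel '{"linear":[[-0.004,0.0055,0.02],[0,0,0.03],[0,0,0.03],[0,0,0.02],[0,0,0]],"rot":[[0,0,1.2],[0,0,0],[0,0,0],[0,0,0],[0,0,0]],"jaw":[130,130,130,130,130]}'
python3 - <<'E'
from h import *
s=robot.state();im=robot.read_camera("wrist");T=wcam(s);np.save("T3.npy",T)
a=im.astype(int);m=((a[:,:,0]>90)&(a[:,:,1]<60)&(a[:,:,2]<60)).astype(np.uint8)
st=cv2.connectedComponentsWithStats(m)[2];print(st[1+np.argmax(st[1:,4])])
print(wproj(T,[[.4965,.215,.125]]))
cv2.imwrite("pics/w3.png",cv2.resize(im[150:400,130:430,::-1],None,fx=2,fy=2))
E
```

```text
clock: 5.03
tool_pos: [0.4939, 0.2143, 0.1287]
ee_rot: [[-0.96, -0.279, -0.006], [-0.279, 0.96, -0.002], [0.006, -0.0, -1.0]]
contact_force: [-0.6, -0.0, -1.3]
grip_width: 0.042
gripper_force: 0.0
[ 262  216   59   73 2570]
[[279.58456956 269.1655815 ]]
```

View pics/w3.png

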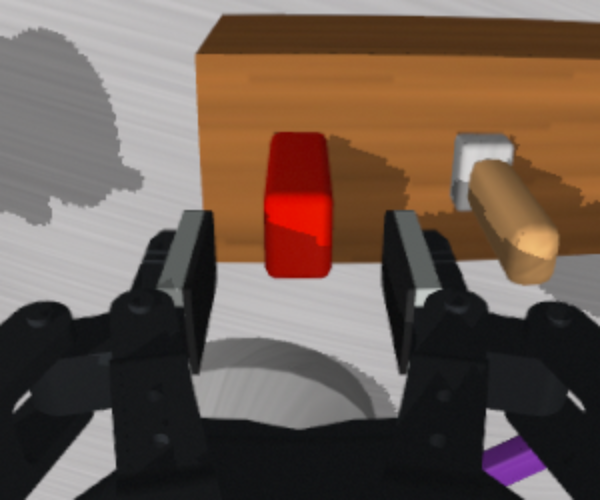

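The red handle's top face is centred at (279,267) in full-frame pixels; the prediction was (279.6,269). It sits midway between the fingers and the brush is clear. I'll descend and grip.

```bash
python3 -m handwheel '{"linear":[[-0.002,0,0.015],[0,0,0.015],[0,0,0.013],[0,0,0],[0,0,0]],"rot":[[0,0,0],[0,0,0],[0,0,0],[0,0,0],[0,0,0]],"jaw":[130,130,130,130,130]}'
python3 -m handwheel '{"linear":[[0,0,0],[0,0,0],[0,0,0],[0,0,0],[0,0,0]],"rot":[[0,0,0],[0,0,0],[0,0,0],[0,0,0],[0,0,0]],"jaw":[160,190,220,240,255]}' 60
python3 -m handwheel '{"linear":[[0,0,0],[0,0,0],[0,0,0],[0,0,0],[0,0,0]],"rot":[[0,0,0],[0,0,0],[0,0,0],[0,0,0],[0,0,0]],"jaw":[255,255,255,255,255]}'
```

```text
clock: 5.5
tool_pos: [0.4991, 0.2163, 0.0914]
ee_rot: [[-0.96, -0.279, 0.003], [-0.279, 0.96, 0.001], [-0.003, 0.0, -1.0]]
contact_force: [0.5, 0.7, 0.9]
grip_width: 0.0419
gripper_force: 0.0
clock: 5.92
tool_pos: [0.4993, 0.2166, 0.0915]
ee_rot: [[-0.96, -0.28, 0.004], [-0.28, 0.96, 0.001], [-0.004, -0.0, -1.0]]
contact_force: [0.4, -0.5, 5.8]
grip_width: 0.0171
gripper_force: 59.1
clock: 6.33
tool_pos: [0.4993, 0.2167, 0.0914]
ee_rot: [[-0.96, -0.28, 0.004], [-0.28, 0.96, 0.001], [-0.004, -0.0, -1.0]]
contact_force: [0.9, -0.5, 5.9]
grip_width: 0.0175
gripper_force: 59.1
```

```bash
python3 -m handwheel '{"linear":[[0,0,-0.005],[0,0,-0.01],[0,0,-0.02],[0,0,-0.02],[0,0,-0.02]],"rot":[[0,0,0],[0,0,0],[0,0,0],[0,0,0],[0,0,0]],"jaw":[255,255,255,255,255]}'
python3 -m handwheel '{"linear":[[0,0,-0.03],[0,0,-0.03],[0,0,-0.03],[0,0,-0.03],[0,0,-0.025]],"rot":[[0,0,0],[0,0,0],[0,0,0],[0,0,0],[0,0,0]],"jaw":[255,255,255,255,255]}'
python3 -m handwheel '{"linear":[[0,0,0],[0,0,0],[0,0,0]],"rot":[[0,0,0],[0,0,0],[0,0,0]],"jaw":[255,255,255]}'
```

```text
clock: 6.75
tool_pos: [0.4972, 0.2162, 0.1648]
ee_rot: [[-0.96, -0.28, -0.001], [-0.28, 0.96, -0.0], [0.001, 0.0, -1.0]]
contact_force: [-0.1, -0.0, -0.9]
grip_width: 0.017
gripper_force: 58.9
clock: 7.17
tool_pos: [0.4973, 0.2162, 0.3118]
ee_rot: [[-0.96, -0.28, 0.001], [-0.28, 0.96, 0.0], [-0.001, 0.0, -1.0]]
contact_force: [1.0, 0.2, -0.8]
grip_width: 0.0172
gripper_force: 58.9
clock: 7.42
tool_pos: [0.4974, 0.2162, 0.3084]
ee_rot: [[-0.96, -0.28, -0.001], [-0.28, 0.96, -0.0], [0.001, 0.0, -1.0]]
contact_force: [-0.1, 0.3, -1.3]
grip_width: 0.0169
gripper_force: 58.9
```

```bash
for i in 1 2; do python3 -m handwheel '{"linear":[[0.0028,-0.031,0],[0.0028,-0.031,0],[0.0028,-0.031,0],[0.0028,-0.031,0],[0.0028,-0.031,0]],"rot":[[0,0,0],[0,0,0],[0,0,0],[0,0,0],[0,0,0]],"jaw":[255,255,255,255,255]}' >/dev/null; done
python3 -m handwheel '{"linear":[[0,0,0],[0,0,0],[0,0,0],[0,0,0.01],[0,0,0]],"rot":[[0,0,1.15],[0,0,0],[0,0,0],[0,0,0],[0,0,0]],"jaw":[255,255,255,255,255]}'
python3 -m handwheel '{"linear":[[0,0,0],[0,0,0],[0,0,0]],"rot":[[0,0,0],[0,0,0],[0,0,0]],"jaw":[255,255,255]}'
python3 - <<'E'
from h import *
s=robot.state();im=robot.read_camera("wrist");T=wcam(s);np.save("T4.npy",T)
cv2.imwrite("pics/w4full.png",im[:,:,::-1])
cv2.imwrite("pics/w4.png",cv2.resize(im[150:350,180:380,::-1],None,fx=3,fy=3,interpolation=cv2.INTER_CUBIC))
R=s["ee_rot"];d=np.array([.558,-.0906,0])-s["tool_pos"];print(np.array(R).T@d)
E
```

```text
clock: 8.67
tool_pos: [0.5567, -0.0876, 0.297]
ee_rot: [[-0.965, -0.262, -0.004], [-0.262, 0.965, 0.001], [0.003, 0.002, -1.0]]
contact_force: [-0.9, 0.2, -1.0]
grip_width: 0.0173
gripper_force: 59.0
clock: 8.92
tool_pos: [0.5575, -0.0885, 0.2994]
ee_rot: [[-0.965, -0.262, 0.0], [-0.262, 0.965, -0.0], [-0.0, -0.0, -1.0]]
contact_force: [0.2, -0.0, -1.2]
grip_width: 0.0174
gripper_force: 59.0
[ 1.93051174e-04 -2.12233190e-03  2.99449614e-01]
```

View pics/w4.png

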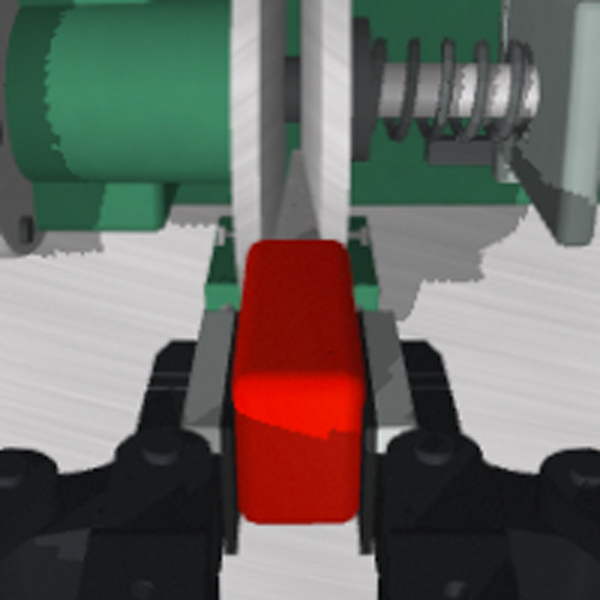

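The handle is upright between the pads, with its lower edge centred at crop column 297. The gap runs vertically at crop columns about 285–302. I'll check the fit from this view, with edges found numerically.

```bash
python3 - <<'E'
from h import *
T=np.load("T4.npy");a=cv2.cvtColor(cv2.imread("pics/w4full.png"),cv2.COLOR_BGR2GRAY)
yaw=.2636;ex=np.array([np.cos(yaw),np.sin(yaw),0]);ey=np.array([-ex[1],ex[0],0])
for t in(70,90,110,130):
    t=np.radians(t);r=[]
    for s,o,R in((-1,.0201,.075),(-1,.006,.075),(-1,0,.065),(1,0,.065),(1,.006,.075),(1,.0201,.075)):
        off=o if o<.01 else .0201-.0001
        r.append(wproj(T,np.array([.558,-.0906,.1])+s*((.0027+o) if o<.01 else .0027+.014)*ey+R*(np.cos(t)*ex+np.sin(t)*np.array([0,0,1])))[0])
    r=np.array(r);v=int(round(r[2:4,1].mean()));print(v,r[:,0].round(1),r[:,1].round(0));print(a[v,250:304].tolist())
E
```

```text
214 [258.2 267.1 273.9 279.8 286.5 295.5] [221. 222. 214. 214. 222. 222.]
[73, 72, 73, 72, 72, 73, 84, 147, 192, 190, 192, 193, 194, 195, 194, 193, 162, 99, 96, 93, 91, 89, 85, 82, 91, 103, 103, 103, 102, 102, 104, 105, 102, 120, 143, 153, 165, 185, 199, 197, 197, 199, 200, 199, 197, 184, 134, 73, 73, 73, 73, 72, 72, 70]
192 [257.3 266.6 273.8 279.9 286.9 296.2] [196. 196. 192. 192. 196. 196.]
[108, 108, 108, 108, 107, 107, 143, 192, 207, 204, 203, 202, 203, 206, 206, 196, 153, 99, 94, 90, 90, 88, 85, 81, 76, 72, 71, 71, 70, 70, 99, 126, 134, 140, 148, 156, 165, 195, 219, 218, 217, 216, 213, 213, 214, 213, 171, 84, 62, 61, 61, 61, 61, 60]
167 [257.1 266.5 273.8 279.9 287.  296.4] [165. 165. 167. 167. 165. 165.]
[98, 98, 98, 99, 99, 99, 133, 191, 204, 201, 205, 207, 204, 203, 200, 192, 155, 101, 97, 94, 90, 88, 84, 81, 75, 72, 70, 70, 70, 69, 99, 127, 133, 140, 148, 154, 160, 187, 206, 201, 198, 197, 202, 204, 204, 203, 167, 97, 56, 56, 56, 56, 56, 52]
143 [257.7 266.9 273.9 279.9 286.8 296. ] [137. 137. 143. 143. 137. 137.]
[70, 70, 70, 70, 72, 70, 76, 118, 188, 183, 181, 181, 183, 187, 189, 187, 167, 97, 94, 90, 88, 85, 81, 79, 74, 72, 70, 70, 70, 68, 98, 125, 130, 135, 140, 146, 153, 175, 189, 191, 191, 185, 181, 179, 178, 176, 131, 81, 70, 71, 71, 70, 71, 70]
```

The predicted and seen disc edges agree within 0.3 px, so the tool needs −2 mm along y. I'll descend to the mouth.

```bash
python3 -m handwheel '{"linear":[[0,-0.002,0],[0,0,0],[0,0,0.015],[0,0,0.015],[0,0,0.015]],"rot":[[0,0,0],[0,0,0],[0,0,0],[0,0,0],[0,0,0]],"jaw":[255,255,255,255,255]}'
python3 -m handwheel '{"linear":[[0,0,0.005],[0,0,0.005],[0,0,0],[0,0,0],[0,0,0]],"rot":[[0,0,0],[0,0,0],[0,0,0],[0,0,0],[0,0,0]],"jaw":[255,255,255,255,255]}'
python3 - <<'E'
from h import *
s=robot.state();print(np.array(s["ee_rot"]).T@(np.array([.558,-.0906,0])-s["tool_pos"]),np.array(s["ee_rot"]).T@s["contact_force"],s["clock"])
E
```

```text
clock: 9.38
tool_pos: [0.5585, -0.0914, 0.2541]
ee_rot: [[-0.966, -0.26, 0.001], [-0.26, 0.966, -0.0], [-0.001, -0.001, -1.0]]
contact_force: [-0.2, 0.7, -1.1]
grip_width: 0.0173
gripper_force: 59.1
clock: 9.8
tool_pos: [0.5585, -0.0913, 0.2452]
ee_rot: [[-0.965, -0.261, 0.002], [-0.261, 0.965, -0.0], [-0.002, -0.001, -1.0]]
contact_force: [0.6, 0.3, -0.8]
grip_width: 0.0172
gripper_force: 59.1
[0.0007222  0.00100738 0.24517033] [-0.67752663  0.16760557  0.80717886] 9.8
```

```bash
python3 -m handwheel '{"linear":[[0,0.0008,0],[0,0,0.003],[0,0,0.003],[0,0,0],[0,0,0]],"rot":[[0,0,0],[0,0,0],[0,0,0],[0,0,0],[0,0,0]],"jaw":[255,255,255,255,255]}'
python3 -m handwheel '{"linear":[[0,0,0.003],[0,0,0.003],[0,0,0],[0,0,0]],"rot":[[0,0,0],[0,0,0],[0,0,0],[0,0,0]],"jaw":[255,255,255,255]}'
python3 - <<'E'
from h import *
s=robot.state();print(np.array(s["ee_rot"]).T@(np.array([.558,-.0906,0])-s["tool_pos"]),np.array(s["ee_rot"]).T@s["contact_force"],s["clock"])
E
```

```text
clock: 10.22
tool_pos: [0.5577, -0.0903, 0.2376]
ee_rot: [[-0.965, -0.261, -0.001], [-0.261, 0.965, 0.0], [0.001, 0.0, -1.0]]
contact_force: [0.2, 0.6, -0.6]
grip_width: 0.0171
gripper_force: 59.1
clock: 10.55
tool_pos: [0.5576, -0.0903, 0.2316]
ee_rot: [[-0.965, -0.261, -0.001], [-0.261, 0.965, 0.0], [0.001, 0.0, -1.0]]
contact_force: [-0.2, -0.8, -0.8]
grip_width: 0.0172
gripper_force: 59.1
[-0.00047756 -0.00053323  0.23155037] [ 0.41332891 -0.67043523  0.84095175] 10.55
```

```bash
python3 -m handwheel '{"linear":[[0,-0.0003,0.002],[0,0,0.002],[0,0,0],[0,0,0]],"rot":[[0,0,0],[0,0,0],[0,0,0],[0,0,0]],"jaw":[255,255,255,255]}'
python3 -m handwheel '{"linear":[[0,0,0.002],[0,0,0.002],[0,0,0],[0,0,0]],"rot":[[0,0,0],[0,0,0],[0,0,0],[0,0,0]],"jaw":[255,255,255,255]}'
python3 - <<'E'
from h import *
s=robot.state();print(np.array(s["ee_rot"]).T@(np.array([.558,-.0906,0])-s["tool_pos"]),np.array(s["ee_rot"]).T@s["contact_force"],s["clock"])
E
```

```text
clock: 10.88
tool_pos: [0.5578, -0.0906, 0.2278]
ee_rot: [[-0.965, -0.26, -0.0], [-0.26, 0.965, 0.0], [0.0, 0.0, -1.0]]
contact_force: [-0.5, 0.9, -1.1]
grip_width: 0.0173
gripper_force: 59.1
clock: 11.22
tool_pos: [0.5578, -0.0906, 0.2238]
ee_rot: [[-0.965, -0.261, -0.001], [-0.261, 0.965, 0.0], [0.0, 0.0, -1.0]]
contact_force: [-1.6, 0.2, -0.3]
grip_width: 0.0175
gripper_force: 59.1
[-3.22904891e-04 -1.11433970e-04  2.23752216e-01] [1.46643674 0.5558716  0.33527531] 11.2167
```

```bash
for i in 1 2 3; do python3 -m handwheel '{"linear":[[0,0,0.001],[0,0,0],[0,0,0]],"rot":[[0,0,0],[0,0,0],[0,0,0]],"jaw":[255,255,255]}' | grep -E "tool_pos|contact"; done
```

```text
tool_pos: [0.5579, -0.0907, 0.223]
contact_force: [0.8, -0.1, -0.4]
tool_pos: [0.5579, -0.0906, 0.222]
contact_force: [-0.2, 0.2, -0.8]
tool_pos: [0.5579, -0.0906, 0.2209]
contact_force: [0.3, 0.1, -0.6]
```

```bash
for i in 1 2 3; do python3 -m handwheel '{"linear":[[0,0,0.001],[0,0,0],[0,0,0]],"rot":[[0,0,0],[0,0,0],[0,0,0]],"jaw":[255,255,255]}' | grep -E "tool_pos|contact"; done
```

```text
tool_pos: [0.5579, -0.0906, 0.2199]
contact_force: [-0.3, 0.6, -0.3]
tool_pos: [0.5579, -0.0906, 0.2189]
contact_force: [0.4, -0.2, -0.6]
tool_pos: [0.5579, -0.0906, 0.2179]
contact_force: [-0.1, 0.7, -1.2]
```

```bash
for i in 1 2 3; do python3 -m handwheel '{"linear":[[0,0,0.001],[0,0,0],[0,0,0]],"rot":[[0,0,0],[0,0,0],[0,0,0]],"jaw":[255,255,255]}' | grep -E "tool_pos|contact"; done
```

```text
tool_pos: [0.5578, -0.0906, 0.2169]
contact_force: [-0.3, 0.3, -1.5]
tool_pos: [0.5579, -0.0906, 0.2159]
contact_force: [0.8, 0.7, -0.6]
tool_pos: [0.5579, -0.0906, 0.2149]
contact_force: [0.6, 0.4, -0.2]
```

```bash
for i in 1 2 3; do python3 -m handwheel '{"linear":[[0,0,0.001],[0,0,0],[0,0,0]],"rot":[[0,0,0],[0,0,0],[0,0,0]],"jaw":[255,255,255]}' | grep -E "tool_pos|contact"; done
```

```text
tool_pos: [0.5579, -0.0906, 0.2139]
contact_force: [-0.4, 0.7, -0.7]
tool_pos: [0.5579, -0.0906, 0.2129]
contact_force: [-0.6, 0.1, -1.5]
tool_pos: [0.5579, -0.0905, 0.2119]
contact_force: [1.2, 1.1, -1.3]
```

```bash
for i in 1 2; do python3 -m handwheel '{"linear":[[0,0,0.001],[0,0,0],[0,0,0]],"rot":[[0,0,0],[0,0,0],[0,0,0]],"jaw":[255,255,255]}' | grep -E "tool_pos|contact"; done
```

```text
tool_pos: [0.5579, -0.0905, 0.211]
contact_force: [-0.3, 0.4, -1.6]
tool_pos: [0.558, -0.0905, 0.2102]
contact_force: [-0.1, 0.4, 0.5]
```

```bash
for i in 1 2 3; do python3 -m handwheel '{"linear":[[0,0,0.0005],[0,0,0],[0,0,0],[0,0,0]],"rot":[[0,0,0],[0,0,0],[0,0,0],[0,0,0]],"jaw":[255,255,255,255]}' | grep -E "tool_pos|contact"; done
```

```text
tool_pos: [0.5581, -0.0905, 0.21]
contact_force: [-1.2, 1.4, 3.8]
tool_pos: [0.5581, -0.0905, 0.2095]
contact_force: [-0.3, 2.1, 4.1]
tool_pos: [0.5581, -0.0905, 0.2091]
contact_force: [-1.4, 1.2, 5.6]
```

Snug contact with about 6 N upward and a slight sideways push towards +y. I'll ease +y a little and check the average force.

```bash
python3 -m handwheel '{"linear":[[0,0.0003,0],[0,0,0],[0,0,0],[0,0,0]],"rot":[[0,0,0],[0,0,0],[0,0,0],[0,0,0]],"jaw":[255,255,255,255]}' | grep -E "tool_pos|contact"
cat > f.py <<'E'
from h import *
F=[]
for i in range(8):
    robot.read_camera("side");s=robot.state();F.append(np.array(s["ee_rot"]).T@s["contact_force"])
print("tool F",np.mean(F,0).round(2),np.std(F,0).round(2),s["tool_pos"],s["clock"],s["gripper_force"])
E
python3 f.py
```

```text
tool_pos: [0.5581, -0.0905, 0.2091]
contact_force: [-0.5, 2.6, 5.3]
tool F [ 0.34  1.95 -5.19] [0.45 0.36 0.58] [ 0.55811605 -0.09046731  0.20906857] 16.45 60.07230877876282
```

```bash
python3 - <<'E'
from h import *
a=robot.read_camera("side")[90:240,120:270,::-1];cv2.imwrite("pics/s5.png",cv2.resize(a,None,fx=4,fy=4,interpolation=cv2.INTER_CUBIC))
E
```

```text
(no output)
```

View pics/s5.png

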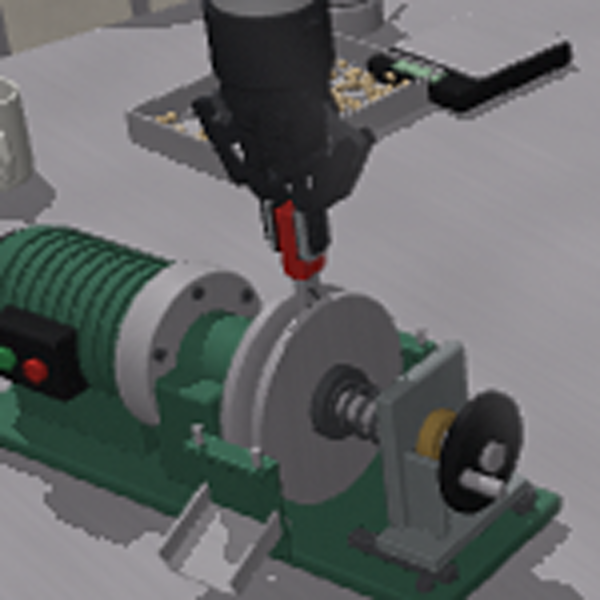

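The blade is in the mouth between both discs at crop (308,290), and the red handle runs from (287,205) to (303,275). I'll compare that lean with a true vertical line at this spot.

```bash
python3 - <<'E'
from h import *
p=robot.camera_params("side")
for xy in((.558,-.0905),(.5555,-.0912)):
  P=np.array([[*xy,z] for z in(.13,.165,.193,.218,.243)])
  w=cv2.projectPoints(P,p["rvec"],p["tvec"],p["camera_matrix"],None)[0][:,0];print(((w-[120,90])*4).round(0).tolist())
a=robot.read_camera("side").astype(int)
m=((a[:,:,0]>90)&(a[:,:,1]<60)&(a[:,:,2]<60));m[:,:180]=0;m[:,215:]=0;m[:130]=0;m[165:]=0
for v in np.where(m.any(1))[0]:
    u=np.where(m[v])[0];print((v-90)*4,(u.min()-120)*4,(u.max()-120)*4)
E
```

```text
[[312.0, 354.0], [306.0, 309.0], [301.0, 273.0], [296.0, 239.0], [291.0, 205.0]]
[[314.0, 352.0], [308.0, 307.0], [303.0, 271.0], [299.0, 237.0], [294.0, 203.0]]
200 288 288
204 284 288
208 276 288
212 276 288
216 276 288
220 276 288
224 280 288
228 280 288
232 280 288
236 280 292
240 280 292
244 280 292
248 284 292
252 284 292
256 284 320
260 284 320
264 284 320
268 284 316
272 288 308
276 296 304
```

The lean matches a true vertical there (about 10 px over 68 rows), and the handle's underside is at the predicted height. The gauge is upright, and the force has held steady at about 6 N. I'm handing in.

```bash
python3 f.py; python3 -c "
from cell import robot
print(robot.job_done())"
```

```text
tool F [ 0.35  1.68 -5.43] [0.42 0.57 0.39] [ 0.55812887 -0.09046331  0.20905669] 16.95 60.0729775428772
the job is handed in; nothing more can be done
None
```

I handed the job in at about 17 s with the red gauge still gripped by its handle, upright and snug between the two discs at about 6 N of downward push; the judge returned no verdict.

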